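# Lay out a two-place hot plate for a digestion

### The arm

A 7-joint arm with a two-finger parallel gripper is mounted at the origin on the work surface. World frame = base frame: x ahead of the robot, y to its left, z up, the work surface at z = 0. Lengths are in m, angles in rad, forces in N, time in s.
With the tool pointing down it reaches from about 0.4 to 0.875 m from the base axis. Payload 6.5 kg.
Tool frame: the origin (TCP) lies midway between the tips of the shut fingers; the grasp point (between the pads) lies 19 mm behind it; z points along the fingers, y is the line along which they close (so a half turn about z gives the same grasp; the last joint's range is limited). The gripper opens to 88 mm and grips with 3 to 60 N. Pads are 18 mm wide; open, the fingers measure 123 mm over their backs; the gripper's body (75 mm by 187 mm) begins 45 mm behind the grasp point.
Start: joints at [-1.315, 0.536, -0.004, 1.538, 0.003, 1.067, -0.071], TCP at [0.206, 0.617, 0.239] pointing down, gripper open.
Joint ranges: [-2.7, 2.7], [-0.37, 2.16], [-1.27, 1.26], [0.24, 2.4], [-1.31, 4.45], [0.19, 1.91], [-2.76, 2.76]. Speed limits (rad/s): [2.39, 2.39, 3.14, 3.14, 3.14, 3.14, 3.14].

### API

Orientations are given as a unit quaternion [x, y, z, w].
In Python, from bench import arm, eyes gives the robot as it stands.
- The arm moves only by the tool drive_tool, never from a script. Its argument "commands" is a list that holds one entry, the list of rows, each a list of 6 numbers: the shift along the tool's x, y, z in cm, then the turn, a rotation vector about the tool's x, y, z in rad. In form: [[[tx, ty, tz, wx, wy, wz], ...]]. A call has 1 to 20 rows; each row shifts and turns the commanded pose from where the row before left it, along the tool's axes as they then stand; what a row does not reach is not made up. A row lasts 1/10 s, in which the tool goes at most 50 mm and 8.59 degrees, less where a joint would pass 70% of its speed; a pose out of reach is approached as far as the arm can. A call is refused whole if a number of a shift passes 5 or a number of a turn 0.15, either way. A call with a gripper value outside its range is refused whole. "fingers" is the gripper's target within -1 to 1 (fully open at 1, half-way at 0, shut at -1), set as the call begins (left out, the last holds). The fingers move at their own pace and stop on an object; "force" is the grip in N (left out, the last holds). Time passes only in rows, so rows that do not move let the fingers close. It gives the time, the measured TCP pose, the force, the opening and the grip force at its end, in the units of the state.
- arm.read_state(): the state, without advancing time (a new reading comes with each control period).
- eyes.snapshot(name): name is "scene" or "top" or "wrist"; returns the picture (480x640x3 uint8, red, green, blue); there is no depth.
- eyes.get_calibration(name): a dict with "fx", "fy", "cx", "cy" (pixels), "world_to_cam" (4x4, takes a point from world to camera coordinates). Camera axes: x right, y down, z forward; pixel columns grow to the right and rows downward; lengths in m; the calibration is good to about 2 mm. A picture is of the moment at which its call begins: read the wrist's pose just before it. get_calibration takes no time and is no camera call; for the wrist camera it gives the pose at the moment of the call.
- arm.finish_job(): hands the job in; it is judged then, once.
Trained networks look in the newest picture that a camera, given by its name, has taken for a name from the list of things; names that differ only in an ending like _2 or _b are one class to them, and where a whole thing is asked for, a point or a joint stands for the part that bears it (a point fixed in the world has none). Each returns a list of dicts, best first, with "confidence" (0 to 1); they miss things now and then, are a little off and sometimes report something else, mostly with a low value. They report only what shows in the picture. A call takes as long as a camera call.
- eyes.regions_of(query, camera): "pixels" (480x640 bool, what is visible of it) and "xy" ([column, row] in pixels, amid what is visible of it).
The state is a dict: "t": time; "qpos": joint angles; "qvel": joint speeds; "joint_efforts": joint torques, N m; "ee_pos": TCP position; "ee_rot": TCP orientation; "wrist_force": force on the tool from outside, world axes, zero at the start; "torque": the same for the moment, N m; "finger_gap": finger opening in m; "grip_force": force on a finger pad.
Only numpy, scipy, OpenCV 4.12 (cv2) and the standard library are available. Lean on these libraries where they do the work, as an engineer would, in place of code of your own. Each camera call takes 0.05 s, during which the arm holds its last target. There are 200 camera calls.

### The job

Lay out the hot plate, still cold, for tomorrow's digestion: seen as you face its control panel, stand the large white beaker in the middle of the left-hand ring and the small white beaker in the middle of the right-hand ring, and lay the dial thermometer face up on the plate midway between the two rings. Cover each beaker with the cover that fits it, sitting flat on the rim and centred, so that no dust gets in. Leave the amber bottle, the timer and the forceps where they are.

Things in the scene. Friction and masses are not known exactly. Their poses are not given: they have to be found in the camera images.
- hotplate: Fixed hot plate, light grey, dark flat top 200 mm (x) by 300 mm (y), 105 mm above the bench. Origin: centre of underside, on the bench; z up; -x points out of the front (black control panel, two knobs; faces the robot within 12 deg); +y is left for someone facing the panel. Two grey 100 mm rings are printed on the top, centred at x = 0, y = +80 mm (left) and y = -80 mm (right).
- large_beaker: Loose open white PTFE beaker, outside diameter 56 mm, height 80 mm, wall 3 mm; a small spout stands out 3 mm at its +x side in the top 11 mm; 80 to 145 g. Origin: centre of underside; z up. Starts upright on a thin blue bench pad (3 mm thick, 230 x 360 mm).
- small_beaker: Loose open white PTFE beaker, outside diameter 42 mm, height 56 mm, wall 2.5 mm; a small spout stands out 3 mm at its +x side in the top 11 mm; 35 to 65 g. Origin: centre of underside; z up. Starts upright on a thin blue bench pad (3 mm thick, 230 x 360 mm).
- large_cover: Loose white PTFE cover of the large beaker: disc of diameter 66 mm, 5 mm thick; under it a locating step, diameter 37 mm, 4 mm deep; on it a round knob, diameter 14 mm, 22 mm high; 40 to 72 g. Origin: centre of the step's underside; z up; disc top at 9 mm, knob top at 31 mm. Seated, its origin is 76 mm above the large beaker's. Starts knob up on the pad.
- small_cover: Loose white PTFE cover of the small beaker: disc of diameter 51 mm, 5 mm thick; under it a locating step, diameter 24 mm, 4 mm deep; on it a round knob, diameter 14 mm, 22 mm high; 22 to 40 g. Origin: centre of the step's underside; z up; disc top at 9 mm, knob top at 31 mm. Seated, its origin is 52 mm above the small beaker's. Starts knob up on the pad.
- thermometer: Loose hot-plate surface thermometer: flat round steel case, diameter 50 mm, 18 mm high (19.6 mm at the pointer's hub), white dial with black pointer on top; 65 to 120 g. Origin: centre of underside; z up through the dial. Starts upright on a thin blue bench pad (3 mm thick, 230 x 360 mm).
- reagent_bottle: Bystander: closed amber bottle with black cap, diameter 46 mm, 92 mm high, standing among the ware on the pad. Origin: centre of underside. Not to be moved or tipped.
- timer: Bystander: flat white lab timer, 58 x 72 x 18 mm, on the bench beyond the hot plate and pad. Origin: centre of underside. Not to be moved.
- forceps: Bystander: small steel forceps, 132 mm long, 20 mm wide, 10 mm high, lying on the bench beyond the hot plate and pad. Origin: near the middle, on the bench; x runs from the joined end to the tips. Not to be moved.

How it is judged:
At the end, for the whole second after the job is handed in: Both beakers upright on the plate, centres within 13 mm (x and y) of their ring's; thermometer dial up on it, within 15 mm of midway. Each cover on its own beaker: centres within 8 mm, seated within 3 mm of its height, level within 4 degrees. All at rest and released (x of large_beaker in the frame of hotplate between -0.013 and 0.013 m and y of large_beaker in the frame of hotplate between 0.067 and 0.093 m and z of large_beaker in the frame of hotplate between 0.101 and 0.109 m and angle between each of large_beaker, small_beaker, thermometer's own z axis and vertical below 0.06 rad and x of small_beaker in the frame of hotplate between -0.013 and 0.013 m and y of small_beaker in the frame of hotplate between -0.093 and -0.067 m and z of small_beaker in the frame of hotplate between 0.101 and 0.109 m and x of thermometer in the frame of hotplate between -0.015 and 0.015 m and y of thermometer in the frame of hotplate between -0.015 and 0.015 m and z of thermometer in the frame of hotplate between 0.101 and 0.109 m and horizontal distance between large_cover and large_beaker below 0.008 m and z of large_cover in the frame of large_beaker between 0.073 and 0.079 m and angle between each of large_cover, small_cover's own z axis and vertical below 0.07 rad and horizontal distance between small_cover and small_beaker below 0.008 m and z of small_cover in the frame of small_beaker between 0.049 and 0.055 m and linear speed of each of large_beaker, small_beaker, large_cover, small_cover, thermometer below 0.02 m/s and angular speed of each of large_beaker, small_beaker, large_cover, small_cover, thermometer below 0.2 rad/s); the robot touches nothing.
It fails at once if the amber bottle is moved more than 25 mm or tipped (distance of reagent_bottle from where it was at the start of the episode above 0.025 m or angle between reagent_bottle's own z axis and vertical above 0.35 rad).
It fails at once if the timer is moved more than 25 mm or tipped (distance of timer from where it was at the start of the episode above 0.025 m or angle between timer's own z axis and vertical above 0.35 rad).
It fails at once if the forceps is moved more than 25 mm or tipped (distance of forceps from where it was at the start of the episode above 0.025 m or angle between forceps's own z axis and vertical above 0.35 rad).
It also fails if it takes over 141 s, if anything falls off the work surface, if the arm or the gripper's body presses on something with over 40 N, if the wrist force passes 120 N, or if a joint passes its speed limit or range.

## Working session

There is one attempt and no reset: what is moved stays moved. The work goes in short steps, Python scripts to look and compute and a tool call to move; the robot and the scene stay as the last step left them, time stands still between calls to the robot, and variables do not carry over. Pictures are saved under pics/ and viewed, at most 14 in all, crops included, and the job is handed in when it is done.

Besides the shell and the picture viewer there is one more tool, called by a JSON object that holds its "op" and its "data". drive_tool: Moves the arm, as the interface text tells. Its arguments: {"type":"object","properties":{"commands":{"type":"array"},"fingers":{"type":"number"},"force":{"type":"number"}},"required":["commands"]}

```bash
ls; mkdir -p pics; cat > h.py <<'E'
import numpy as np,cv2
from bench import arm,eyes
from scipy.spatial.transform import Rotation as R
def snap(n,f=None):
    im=eyes.snapshot(n)
    if f: cv2.imwrite(f'pics/{f}.png',im[:,:,::-1])
    return im
def ray(c,uv):
    T=np.array(c['world_to_cam']);Rm=T[:3,:3];o=-Rm.T@T[:3,3]
    d=Rm.T@np.array([(uv[0]-c['cx'])/c['fx'],(uv[1]-c['cy'])/c['fy'],1.]);return o,d
def atz(c,uv,z):
    o,d=ray(c,uv);return o+d*(z-o[2])/d[2]
def proj(c,p):
    q=np.array(c['world_to_cam'])@np.append(p,1);return np.array([c['fx']*q[0]/q[2]+c['cx'],c['fy']*q[1]/q[2]+c['cy']])
E
python3 - <<'E'
from h import *
print(arm.read_state())
for n in ['scene','top']:
    snap(n,n+'0');c=eyes.get_calibration(n);o,d=ray(c,(320,240));print(n,o,d,c['fx'])
    for q in ['hotplate','large_beaker','small_beaker','large_cover','small_cover','thermometer','reagent_bottle','timer','forceps']:
        for r in eyes.regions_of(q,n)[:2]:
            print(q,round(r['confidence'],2),np.round(r['xy']),r['pixels'].sum(),np.round(atz(c,r['xy'],.03),3))
E
```

```text
pics
{'t': 0.0, 'qpos': array([-1.31520558,  0.53717899, -0.00448937,  1.53881542,  0.00259241,
        1.06730536, -0.07120495]), 'qvel': array([ 1.39696726e-03,  6.26985416e-05, -1.47551537e-03,  8.65945050e-04,
       -1.74000787e-03,  1.29091575e-03, -9.09425331e-05]), 'joint_efforts': array([-6.56657244e-05, -5.70969701e+01,  9.90227535e-01, -2.51611304e+01,
       -5.64328430e-02,  1.77967903e-02,  1.55495777e-04]), 'ee_pos': array([0.20536832, 0.61607809, 0.23785278]), 'ee_rot': array([ 1.60149305e-01,  9.87092436e-01, -8.45914270e-04, -9.04338159e-05]), 'wrist_force': array([ 0.58948796, -0.36025387,  0.26256631]), 'torque': array([-0.0396523 , -0.00229917,  0.00183354]), 'grip_force': 0.0, 'finger_gap': 0.0886202555172985}
scene [0.97419545 0.348541   0.60265986] [-0.52934164 -0.46571175 -0.70953148] 448.37951268469607
hotplate 0.66 [462. 291.] 26880 [0.474 0.22  0.03 ]
hotplate 0.64 [223. 278.] 654 [ 0.724 -0.083  0.03 ]
large_beaker 0.66 [283. 168.] 1253 [ 0.442 -0.229  0.03 ]
small_beaker 0.91 [277. 224.] 755 [ 0.571 -0.115  0.03 ]
large_cover 0.68 [254. 157.] 445 [ 0.457
[... 164 characters left out ...]
 0.03 ]
top [0.42540911 0.01966411 1.07450104] [ 0.14185223 -0.01028319 -0.98988641] 537.4249610303674
hotplate 0.58 [210. 280.] 18460 [0.501 0.225 0.03 ]
large_beaker 0.82 [437. 299.] 978 [ 0.455 -0.215  0.03 ]
large_beaker 0.73 [432. 243.] 524 [ 0.564 -0.211  0.03 ]
small_beaker 0.91 [375. 243.] 449 [ 0.567 -0.1    0.03 ]
large_cover 0.55 [489. 306.] 869 [ 0.437 -0.315  0.03 ]
small_cover 0.71 [432. 242.] 518 [ 0.567 -0.212  0.03 ]
thermometer 0.82 [488. 245.] 529 [ 0.557 -0.321  0.03 ]
reagent_bottle 0.77 [379. 300.] 501 [ 0.455 -0.102  0.03 ]
timer 0.9 [273. 182.] 1043 [0.695 0.1   0.03 ]
timer 0.73 [379. 299.] 568 [ 0.457 -0.103  0.03 ]
forceps 0.65 [371. 158.] 34 [ 0.74  -0.098  0.03 ]
```

View pics/top0.png

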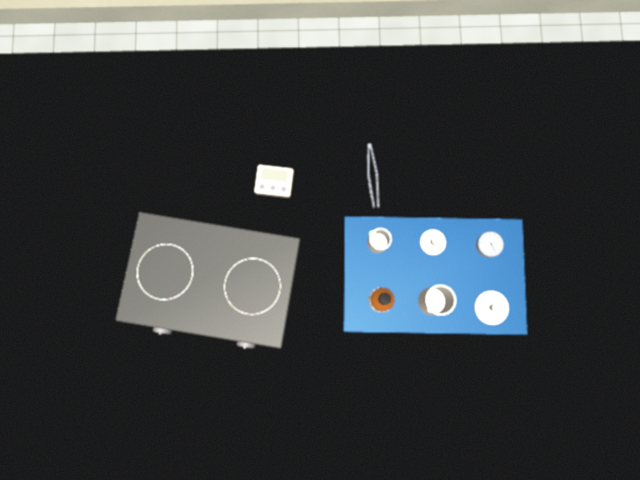

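View pics/scene0.png

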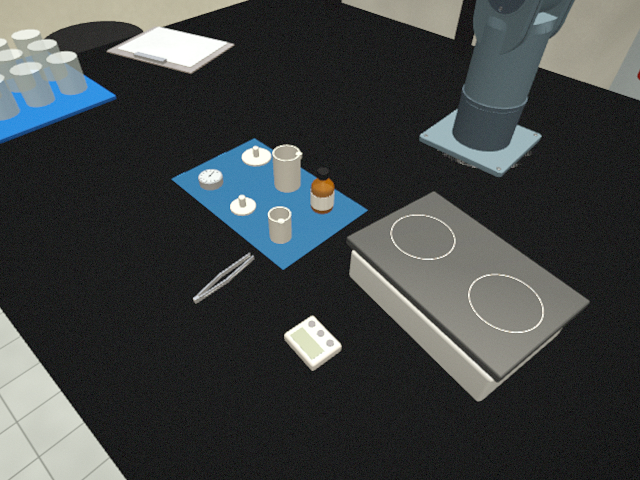

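The top view shows the hot plate on the left, with its rings at about (165,271) and (252,286). The pad is on the right: small beaker (380,240), small cover (433,242), thermometer (490,244), bottle (382,299), large beaker (438,300), large cover (492,307). The scene view agrees with this. Next I'll triangulate the rings and the ware.

```bash
cat >> h.py <<'E'
def tri(a,ua,b,ub):
    o1,d1=ray(a,ua);o2,d2=ray(b,ub);d1=d1/np.linalg.norm(d1);d2=d2/np.linalg.norm(d2)
    s=np.linalg.lstsq(np.c_[d1,-d2],o2-o1,rcond=None)[0];p,q=o1+s[0]*d1,o2+s[1]*d2
    return (p+q)/2,np.linalg.norm(p-q)
def rings(im):
    g=im.min(2);m=(cv2.subtract(g,cv2.medianBlur(g,15))>25).astype('uint8')
    m=cv2.morphologyEx(m,cv2.MORPH_CLOSE,np.ones((5,5)))
    out=[]
    for k in cv2.findContours(m,cv2.RETR_EXTERNAL,cv2.CHAIN_APPROX_NONE)[0]:
        if len(k)>90:
            e=cv2.fitEllipse(k)
            if 35<e[1][0]<110 and e[1][1]<130: out.append(e)
    return out
E
python3 - <<'E'
from h import *
C={n:eyes.get_calibration(n) for n in('top','scene')}
I={n:cv2.imread(f'pics/{n}0.png') for n in C}
for n in C:
    for e in rings(I[n]): print(n,np.round(e[0],1),np.round(e[1],1),np.round(atz(C[n],e[0],.105),4))
for q,a,b in [('lcover',(491,307),(256,156)),('lknob top',(491,307),(256,149)),('scover',(433,242),(242,206)),('sknob',(432,242),(242,198)),('therm',(490,244),(211,176))]:
    p,r=tri(C['top'],a,C['scene'],b);print(q,np.round(p,3),round(r,4))
E
```

```text
top [252.  285.8] [57.1 58. ] [0.4842 0.134  0.105 ]
top [164.6 271.4] [56.1 58.7] [0.5142 0.2913 0.105 ]
scene [312.8 341.9] [39.7 51.6] [0.7449 0.1396 0.105 ]
scene [505.7 302.8] [53.8 79.1] [0.5153 0.2919 0.105 ]
scene [422.5 236.5] [44.  65.7] [0.4847 0.1342 0.105 ]
lcover [ 0.437 -0.324  0.012] 0.0007
lknob top [ 0.437 -0.318  0.033] 0.0036
scover [ 0.569 -0.218  0.01 ] 0.0012
sknob [ 0.567 -0.213  0.032] 0.0055
therm [ 0.56  -0.327  0.022] 0.0007
```

```bash
cat >> h.py <<'E'
YAW=-0.191  # closing axis = hotplate x
c,s=np.cos(YAW),np.sin(YAW)
D=np.array([[-s,c,0],[c,s,0],[0,0,-1.]])
def need(p,yaw=None):
    st=arm.read_state();Rt=R.from_quat(st['ee_rot'])
    Dd=D if yaw is None else np.array([[-np.sin(yaw),np.cos(yaw),0],[np.cos(yaw),np.sin(yaw),0],[0,0,-1.]])
    rv=(Rt.inv()*R.from_matrix(Dd)).as_rotvec()
    print('t',round(st['t'],2),'ee',np.round(st['ee_pos'],4),'shift cm now-axes',np.round(Rt.inv().apply(np.array(p)-st['ee_pos'])*100,2),'in D',np.round(Dd.T@(np.array(p)-st['ee_pos'])*100,2),'rv',np.round(rv,3))
E
python3 - <<'E'
from h import *
need([.555,-.325,.2])
E
```

```text
t 1.0 ee [0.2056 0.6166 0.2387] shift cm now-axes [-62.93 -78.28   3.87] in D [-85.82  52.18   3.87] rv [ 0.   -0.    1.44]
```

{"op": "drive_tool", "data": {"commands": [[[0,0,0,0,0,0.144],[0,0,0,0,0,0.144],[0,0,0,0,0,0.144],[0,0,0,0,0,0.144],[0,0,0,0,0,0.144],[0,0,0,0,0,0.144],[0,0,0,0,0,0.144],[0,0,0,0,0,0.144],[0,0,0,0,0,0.144],[0,0,0,0,0,0.144]]], "fingers": 1, "force": 20}}

```text
t: 2.0
ee_pos: [0.2054, 0.6167, 0.2387]
ee_rot: [0.773, 0.634, -0.0, -0.0]
wrist_force: [-0.6, -1.3, 0.6]
finger_gap: 0.0882
grip_force: 0.0
```

```bash
python3 - <<'E'
from h import *
need([.50,-.21,.24])
E
```

```text
t 2.0 ee [0.2054 0.6167 0.2387] shift cm now-axes [-75.31  45.05  -0.14] in D [-75.57  44.61  -0.13] rv [-0.    -0.    -0.006]
```

{"op": "drive_tool", "data": {"commands": [[[-3.2,3.2,0,0,0,0],[-3.2,3.2,0,0,0,0],[-3.2,3.2,0,0,0,0],[-3.2,3.2,0,0,0,0],[-3.2,3.2,0,0,0,0],[-3.2,3.2,0,0,0,0],[-3.2,3.2,0,0,0,0],[-3.2,3.2,0,0,0,0],[-3.2,3.2,0,0,0,0],[-3.2,3.2,0,0,0,0],[-4.3,1.3,0,0,0,0],[-4.3,1.3,0,0,0,0],[-4.3,1.3,0,0,0,0],[-4.3,1.3,0,0,0,0],[-4.3,1.3,0,0,0,0],[-4.3,1.3,0,0,0,0],[-4.3,1.3,0,0,0,0],[-4.3,1.3,0,0,0,0],[-4.3,1.3,0,0,0,0],[-4.4,1.3,0,0,0,0]]]}}

```text
t: 4.0
ee_pos: [0.505, -0.2076, 0.2389]
ee_rot: [0.771, 0.637, 0.0, 0.0]
wrist_force: [0.5, 0.6, -1.3]
finger_gap: 0.0879
grip_force: 0.0
```

```bash
python3 - <<'E'
from h import *
need([.555,-.325,.2])
snap('wrist','w1');c=eyes.get_calibration('wrist');o,d=ray(c,(320,240));print(o,d,c['fx'])
for q in ['large_beaker','small_beaker','large_cover','small_cover','thermometer','reagent_bottle']:
    for r in eyes.regions_of(q,'wrist')[:2]:
        print(q,round(r['confidence'],2),np.round(r['xy']),r['pixels'].sum(),np.round(atz(c,r['xy'],.02),3))
E
```

```text
t 4.0 ee [ 0.505  -0.2076  0.2389] shift cm now-axes [-10.58   7.12   3.89] in D [-10.57   7.13   3.89] rv [ 0.001 -0.     0.001]
[ 0.52027419 -0.13470818  0.38541739] [-0.03239863 -0.30581797 -0.95210217] 401.83622971095264
large_beaker 0.71 [246. 233.] 4793 [ 0.44  -0.232  0.02 ]
small_beaker 0.65 [368.  74.] 2892 [ 0.575 -0.117  0.02 ]
large_cover 0.86 [266. 324.] 2872 [ 0.437 -0.33   0.02 ]
small_cover 0.73 [267. 323.] 2818 [ 0.437 -0.329  0.02 ]
small_cover 0.65 [378. 203.] 2232 [ 0.567 -0.228  0.02 ]
thermometer 0.7 [387. 312.] 2012 [ 0.56  -0.341  0.02 ]
thermometer 0.35 [264. 326.] 2918 [ 0.434 -0.332  0.02 ]
reagent_bottle 0.56 [227. 102.] 3252 [ 0.454 -0.115  0.02 ]
reagent_bottle 0.52 [367.  74.] 3012 [ 0.574 -0.117  0.02 ]
```

View pics/w1.png

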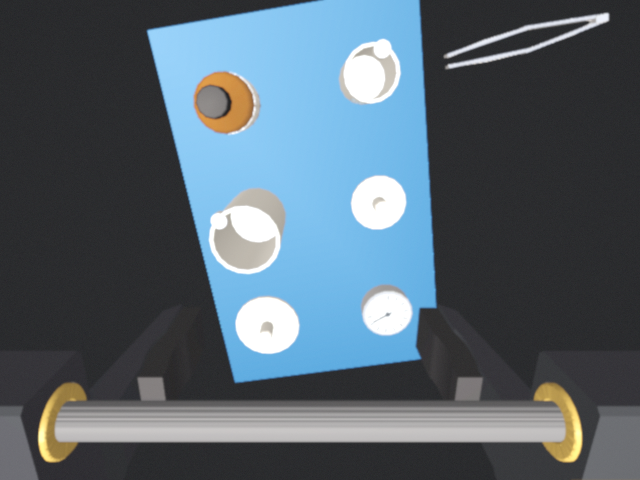

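The wrist view shows all six items: thermometer (387,312), large cover (266,324), large beaker rim about (246,240) with its spout at (219,221), small beaker (370,74) with its spout at (383,48). It disagrees with the fixed cameras by about 1 cm in y, so I'll check again now that the arm is at rest.

```bash
python3 - <<'E'
from h import *
need([.555,-.325,.2])
c=eyes.get_calibration('wrist');im=snap('wrist','w2');need([.555,-.325,.2]);t=eyes.get_calibration('top');s=eyes.get_calibration('scene')
o,d=ray(c,(320,240));print(o,d)
W={}
for q in ['large_cover','small_cover','thermometer']:
  for n,cc in(('wrist',c),('top',t),('scene',s)):
    if n!='wrist': 
        if not W.get(n): snap(n);W[n]=1
    for r in eyes.regions_of(q,n)[:2]:
        k=max(cv2.findContours(r['pixels'].astype('uint8'),0,1)[0],key=len);e=cv2.fitEllipse(k)
        print(q,n,round(r['confidence'],2),np.round(e[0],1),np.round(e[1],1),np.round(atz(cc,e[0],.012),3))
E
```

```text
t 4.35 ee [ 0.5051 -0.2042  0.2386] shift cm now-axes [-10.93   7.16   3.84] in D [-10.91   7.19   3.86] rv [-0.    -0.001  0.003]
t 4.4 ee [ 0.5052 -0.2042  0.2386] shift cm now-axes [-10.93   7.16   3.85] in D [-10.91   7.19   3.86] rv [-0.    -0.001  0.003]
[ 0.52079646 -0.12293116  0.38475218] [-0.03155406 -0.29905583 -0.95427606]
large_cover wrist 0.8 [267.4 327.4] [55.7 61.3] [ 0.437 -0.324  0.012]
large_cover scene 0.76 [255.9 156.7] [17.8 27.5] [ 0.438 -0.323  0.012]
small_cover wrist 0.86 [378.4 206. ] [50.6 53.5] [ 0.569 -0.217  0.012]
small_cover top 0.69 [432.3 242. ] [23.9 25.2] [ 0.568 -0.216  0.012]
small_cover scene 0.9 [242.  206.2] [18.6 23.7] [ 0.571 -0.216  0.012]
thermometer wrist 0.63 [386.3 312.8] [48.8 51.1] [ 0.562 -0.33   0.012]
thermometer scene 0.95 [210.4 179.9] [19.1 23.8] [ 0.562 -0.328  0.012]
```

{"op": "drive_tool", "data": {"commands": [[[-2.18,1.55,2.4,0,0,0],[-2.18,1.55,2.4,0,0,0],[-2.18,1.55,2.4,0,0,0],[-2.18,1.55,2.4,0,0,0],[-2.18,1.55,2.4,0,0,0],[0,0,2.5,0,0,0],[0,0,2.5,0,0,0],[0,0,2.5,0,0,0],[0,0,2.0,0,0,0],[0,0,1.0,0,0,0],[0,0,0.7,0,0,0],[0,0,0,0,0,0],[0,0,0,0,0,0],[0,0,0,0,0,0]]]}}

```text
t: 6.35
ee_pos: [0.5609, -0.3282, 0.0078]
ee_rot: [0.771, 0.637, 0.0, 0.001]
wrist_force: [0.2, -0.1, 0.5]
finger_gap: 0.0884
grip_force: 0.0
```

{"op": "drive_tool", "data": {"commands": [[[0,0,0,0,0,0],[0,0,0,0,0,0],[0,0,0,0,0,0],[0,0,0,0,0,0],[0,0,0,0,0,0],[0,0,0,0,0,0],[0,0,0,0,0,0],[0,0,0,0,0,0],[0,0,0,0,0,0],[0,0,0,0,0,0]]], "fingers": -1, "force": 20}}

```text
t: 7.35
ee_pos: [0.5603, -0.3279, 0.0068]
ee_rot: [0.771, 0.636, 0.0, 0.0]
wrist_force: [0.7, -0.3, -0.3]
finger_gap: 0.0488
grip_force: 20.0
```

```bash
python3 - <<'E'
from h import *
from scipy.optimize import minimize
need([.4997,.2129,.22])
snap('top')
S={'large_beaker':(.028,.08,(.45,-.215)),'small_beaker':(.021,.056,(.565,-.105))}
th=np.linspace(0,2*np.pi,60)
M={}
for n in('top','scene'):
  snap(n);c=eyes.get_calibration(n)
  for q,(r,h,p0) in S.items():
    for g in eyes.regions_of(q,n)[:1]:
      M.setdefault(q,[]).append((c,g['pixels']));print(q,n,round(g['confidence'],2),np.round(g['xy']))
for q,(r,h,p0) in S.items():
  for c,px in M[q]:
    def iou(p):
      pts=np.array([proj(c,[p[0]+r*np.cos(a),p[1]+r*np.sin(a),z]) for z in(.003,.003+h) for a in th])
      m=np.zeros((480*4,640*4),'uint8');cv2.fillConvexPoly(m,cv2.convexHull((pts*4+2).astype('int32')),1)
      b=cv2.resize(px.astype('uint8'),(2560,1920),interpolation=0)
      return -(m&b).sum()/(m|b).sum()
    o=minimize(iou,p0,method='Nelder-Mead',options=dict(initial_simplex=[p0,(p0[0]+.01,p0[1]),(p0[0],p0[1]+.01)],xatol=3e-4,fatol=1e-4))
    print(q,np.round(o.x,4),round(-o.fun,2))
E
```

```text
t 7.35 ee [ 0.5603 -0.3279  0.0068] shift cm now-axes [ 51.94 -16.21 -21.33] in D [ 51.94 -16.22 -21.32] rv [0. 0. 0.]
large_beaker top 0.62 [371. 146.]
small_beaker top 0.9 [376. 242.]
large_beaker scene 0.78 [285. 169.]
small_beaker scene 0.89 [279. 226.]
large_beaker [ 0.45  -0.215] -0.0
large_beaker [ 0.51   -0.2475] -0.0
small_beaker [ 0.535  -0.0675] -0.0
small_beaker [ 0.535  -0.0675] -0.0<stdin>:19: RuntimeWarning: overflow encountered in scalar negative
```

{"op": "drive_tool", "data": {"commands": [[[0,0,-2,0,0,0],[0,0,-3.5,0,0,0],[0,0,-3.5,0,0,0],[0,0,-3.5,0,0,0],[0,0,-3.0,0,0,0],[3.5,-1.1,0,0,0,0],[4,-1.25,0,0,0,0],[4,-1.25,0,0,0,0],[4,-1.25,0,0,0,0],[4,-1.25,0,0,0,0],[4,-1.25,0,0,0,0],[4,-1.25,0,0,0,0],[4,-1.25,0,0,0,0],[4,-1.25,0,0,0,0],[4,-1.25,0,0,0,0],[4,-1.25,0,0,0,0],[4,-1.25,0,0,0,0],[3,-0.9,0,0,0,0],[1.4,-0.45,0,0,0,0],[0,0,0,0,0,0],[0,0,0,0,0,0]]]}}

```text
invalid input
```

```bash
python3 - <<'E'
from h import *
from scipy.optimize import minimize
need([.4997,.2129,.109])
S={'large_beaker':(.028,.08,(.45,-.215)),'small_beaker':(.021,.056,(.565,-.105))}
th=np.linspace(0,2*np.pi,60)
for n in('top','scene'):
  snap(n,n+'1');c=eyes.get_calibration(n)
  for q,(r,h,p0) in S.items():
    for g in eyes.regions_of(q,n)[:2]:
      b=cv2.resize(g['pixels'].astype('uint8'),(2560,1920),interpolation=0)
      def iou(p):
        pts=np.array([proj(c,[p[0]+r*np.cos(a),p[1]+r*np.sin(a),z]) for z in(.003,.003+h) for a in th])
        m=np.zeros((480*4,640*4),'uint8');cv2.fillConvexPoly(m,cv2.convexHull((pts*4+2).astype('int32')),1)
        return -float((m&b).sum())/float((m|b).sum())
      o=minimize(iou,p0,method='Nelder-Mead',options=dict(initial_simplex=[p0,(p0[0]+.01,p0[1]),(p0[0],p0[1]+.01)],xatol=3e-4,fatol=1e-4))
      print(q,n,round(g['confidence'],2),np.round(g['xy']),np.round(o.x,4),round(-o.fun,2))
E
```

```text
t 7.7 ee [ 0.5604 -0.3279  0.0068] shift cm now-axes [ 51.94 -16.22 -10.23] in D [ 51.94 -16.22 -10.22] rv [0. 0. 0.]
small_beaker top 0.68 [378. 241.] [ 0.5704 -0.1051] 0.89
large_beaker scene 0.96 [285. 169.] [ 0.4515 -0.211 ] 0.96
small_beaker scene 0.87 [279. 224.] [ 0.571 -0.108] 0.89
```

{"op": "drive_tool", "data": {"commands": [[[0,0,-2,0,0,0],[0,0,-3.5,0,0,0],[0,0,-3.5,0,0,0],[0,0,-3.5,0,0,0],[0,0,-3.0,0,0,0],[3.5,-1.1,0,0,0,0],[4,-1.25,0,0,0,0],[4,-1.25,0,0,0,0],[4,-1.25,0,0,0,0],[4,-1.25,0,0,0,0],[4,-1.25,0,0,0,0],[4,-1.25,0,0,0,0],[4,-1.25,0,0,0,0],[4,-1.25,0,0,0,0],[4,-1.25,0,0,0,0],[4,-1.25,0,0,0,0],[4,-1.25,0,0,0,0],[3,-0.9,0,0,0,0],[1.4,-0.45,0,0,0,0],[0,0,0,0,0,0]]]}}

```text
t: 10.0
ee_pos: [0.4993, 0.214, 0.1622]
ee_rot: [0.77, 0.638, 0.0, -0.0]
wrist_force: [-0.1, 0.2, -0.8]
finger_gap: 0.0488
grip_force: 20.0
```

{"op": "drive_tool", "data": {"commands": [[[0,0,1.5,0,0,0],[0,0,1.5,0,0,0],[0,0,1.0,0,0,0],[0,0,0.6,0,0,0],[0,0,0.2,0,0,0],[0,0,0,0,0,0],[0,0,0,0,0,0]]]}}

```text
t: 10.7
ee_pos: [0.5001, 0.2124, 0.114]
ee_rot: [0.771, 0.636, 0.0, 0.0]
wrist_force: [-0.2, 0.6, -1.5]
finger_gap: 0.0485
grip_force: 20.0
```

```bash
python3 - <<'E'
from h import *
need([.4997,.2129,.108]);print(arm.read_state()['wrist_force'])
E
```

```text
t 10.7 ee [0.5001 0.2124 0.114 ] shift cm now-axes [ 0.04 -0.05  0.6 ] in D [ 0.04 -0.05  0.6 ] rv [ 0.001 -0.    -0.   ]
[-0.17480194  0.59300052 -1.49613376]
```

{"op": "drive_tool", "data": {"commands": [[[0,0,0.3,0,0,0],[0,0,0.2,0,0,0],[0,0,0,0,0,0],[0,0,0,0,0,0]]]}}

```text
t: 11.1
ee_pos: [0.4997, 0.2125, 0.1087]
ee_rot: [0.771, 0.636, 0.0, 0.0]
wrist_force: [0.1, 0.1, -1.0]
finger_gap: 0.0488
grip_force: 20.0
```

{"op": "drive_tool", "data": {"commands": [[[0,0,0,0,0,0],[0,0,0,0,0,0],[0,0,0,0,0,0],[0,0,0,0,0,0],[0,0,0,0,0,0],[0,0,0,0,0,0],[0,0,-2,0,0,0],[0,0,-3,0,0,0],[0,0,-3,0,0,0]]], "fingers": 1}}

```text
t: 12.0
ee_pos: [0.4994, 0.2121, 0.1894]
ee_rot: [0.771, 0.636, -0.001, 0.0]
wrist_force: [0.5, 0.2, 0.5]
finger_gap: 0.0883
grip_force: 0.0
```

```bash
python3 - <<'E'
from h import *
need([.4515,-.2115,.2])
E
```

```text
t 12.0 ee [0.4994 0.2121 0.1894] shift cm now-axes [-42.5    3.35  -1.02] in D [-42.5    3.34  -1.06] rv [-0.001  0.001 -0.   ]
```

{"op": "drive_tool", "data": {"commands": [[[-3.4,0.33,-0.1,0,0,0],[-3.4,0.33,-0.1,0,0,0],[-3.4,0.33,-0.1,0,0,0],[-3.4,0.33,-0.1,0,0,0],[-3.4,0.33,-0.1,0,0,0],[-3.4,0.33,-0.1,0,0,0],[-3.4,0.33,-0.1,0,0,0],[-3.4,0.33,-0.1,0,0,0],[-3.4,0.33,-0.1,0,0,0],[-3.4,0.33,-0.1,0,0,0],[0,0,0,0,0,0],[0,0,0,0,0,0],[0,0,0,0,0,0]]]}}

```text
t: 13.3
ee_pos: [0.4677, -0.1265, 0.1986]
ee_rot: [0.771, 0.637, 0.0, -0.0]
wrist_force: [-1.5, -0.1, 0.7]
finger_gap: 0.0884
grip_force: 0.0
```

```bash
cat >> h.py <<'E'
def fit(q,n,r,h,p0,base=.003):
    from scipy.optimize import minimize
    c=eyes.get_calibration(n);th=np.linspace(0,2*np.pi,60);out=[]
    snap(n)
    for g in eyes.regions_of(q,n)[:2]:
      b=cv2.resize(g['pixels'].astype('uint8'),(2560,1920),interpolation=0)
      def iou(p):
        pts=np.array([proj(c,[p[0]+r*np.cos(a),p[1]+r*np.sin(a),z]) for z in(base,base+h) for a in th])
        m=np.zeros((480*4,640*4),'uint8');cv2.fillConvexPoly(m,cv2.convexHull((pts*4+2).astype('int32')),1)
        return -float((m&b).sum())/float((m|b).sum())
      o=minimize(iou,p0,method='Nelder-Mead',options=dict(initial_simplex=[p0,(p0[0]+.01,p0[1]),(p0[0],p0[1]+.01)],xatol=3e-4,fatol=1e-4))
      print(q,n,round(g['confidence'],2),np.round(g['xy']),np.round(o.x,4),round(-o.fun,2))
E
python3 - <<'E'
from h import *
need([.4515,-.2115,.031])
fit('large_beaker','wrist',.028,.08,(.45,-.21));fit('large_beaker','top',.028,.08,(.45,-.21));fit('large_beaker','scene',.028,.08,(.45,-.21))
E
```

```text
t 13.3 ee [ 0.4677 -0.1265  0.1986] shift cm now-axes [-8.66  0.02 16.75] in D [-8.65  0.02 16.76] rv [-0.    -0.001  0.001]
large_beaker wrist 0.92 [308. 333.] [ 0.4521 -0.2102] 0.97
large_beaker top 0.41 [377. 298.] [ 0.45 -0.21] 0.0
large_beaker scene 0.73 [287. 166.] [ 0.4507 -0.2118] 0.96
```

{"op": "drive_tool", "data": {"commands": [[[-2.9,0,1,0,0,0],[-2.9,0,2,0,0,0],[-2.8,0,2,0,0,0],[0,0,1.5,0,0,0],[0,0,2,0,0,0],[0,0,2.5,0,0,0],[0,0,2.5,0,0,0],[0,0,2,0,0,0],[0,0,1.2,0,0,0],[0,0,0,0,0,0],[0,0,0,0,0,0]]]}}

```text
t: 14.7
ee_pos: [0.4516, -0.2123, 0.0322]
ee_rot: [0.771, 0.636, 0.0, 0.0]
wrist_force: [-0.1, -0.6, -0.4]
finger_gap: 0.0882
grip_force: 0.0
```

{"op": "drive_tool", "data": {"commands": [[[0,0,0,0,0,0],[0,0,0,0,0,0],[0,0,0,0,0,0],[0,0,0,0,0,0],[0,0,0,0,0,0],[0,0,0,0,0,0],[0,0,0,0,0,0],[0,0,0,0,0,0]]], "fingers": -1, "force": 20}}

```text
t: 15.5
ee_pos: [0.4515, -0.2121, 0.032]
ee_rot: [0.771, 0.636, 0.0, 0.0]
wrist_force: [-0.1, 0.2, 5.7]
finger_gap: 0.0547
grip_force: 19.9
```

```bash
python3 - <<'E'
from h import *
need([.515,.2916,.25])
E
```

```text
t 15.5 ee [ 0.4515 -0.2121  0.032 ] shift cm now-axes [ 50.67  -3.32 -21.8 ] in D [ 50.66  -3.33 -21.8 ] rv [ 0. -0. -0.]
```

{"op": "drive_tool", "data": {"commands": [[[0,0,-2,0,0,0],[0,0,-4,0,0,0],[0,0,-4,0,0,0],[0,0,-4,0,0,0],[2.5,-0.2,-0.5,0,0,0],[4,-0.25,0,0,0,0],[4,-0.25,0,0,0,0],[4,-0.25,0,0,0,0],[4,-0.25,0,0,0,0],[4,-0.25,0,0,0,0],[4,-0.25,0,0,0,0],[4,-0.25,0,0,0,0],[4,-0.25,0,0,0,0],[4,-0.3,0,0,0,0],[4,-0.3,0,0,0,0],[4,-0.3,0,0,0,0],[3,-0.2,0,0,0,0],[1.2,-0.1,0,0,0,0],[0,0,0,0,0,0],[0,0,0,0,0,0]]]}}

```text
t: 17.5
ee_pos: [0.5141, 0.2899, 0.1764]
ee_rot: [0.772, 0.636, -0.001, 0.0]
wrist_force: [-0.0, -0.6, -1.4]
finger_gap: 0.0544
grip_force: 19.9
```

{"op": "drive_tool", "data": {"commands": [[[0,0,1.0,0,0,0],[0,0,1.0,0,0,0],[0,0,1.0,0,0,0],[0,0,0.5,0,0,0],[0,0,0,0,0,0],[0,0,0,0,0,0]]]}}

```text
t: 18.1
ee_pos: [0.5142, 0.292, 0.1417]
ee_rot: [0.771, 0.636, -0.0, 0.0]
wrist_force: [0.4, 0.5, -1.2]
finger_gap: 0.0549
grip_force: 19.9
```

```bash
python3 - <<'E'
from h import *
need([.515,.2916,.134]);print(arm.read_state()['wrist_force'],arm.read_state()['finger_gap'])
fit('large_beaker','scene',.028,.08,(.515,.29),.11)
E
```

```text
t 18.1 ee [0.5142 0.292  0.1417] shift cm now-axes [-0.03  0.09  0.77] in D [-0.03  0.09  0.77] rv [ 0.  0. -0.]
[ 0.4311754   0.50497135 -1.15298071] 0.05490289217658163
large_beaker scene 0.64 [522. 300.] [0.5122 0.295 ] 0.36
```

{"op": "drive_tool", "data": {"commands": [[[0,0.05,0.4,0,0,0],[0,0,0.25,0,0,0],[0,0,0.1,0,0,0],[0,0,0,0,0,0],[0,0,0,0,0,0]]]}}

```text
t: 18.7
ee_pos: [0.5146, 0.2921, 0.1342]
ee_rot: [0.771, 0.636, 0.0, 0.0]
wrist_force: [0.1, -0.5, -1.6]
finger_gap: 0.0548
grip_force: 19.9
```

{"op": "drive_tool", "data": {"commands": [[[0,0,0,0,0,0],[0,0,0,0,0,0],[0,0,0,0,0,0],[0,0,0,0,0,0],[0,0,0,0,0,0],[0,0,0,0,0,0],[0,0,-2,0,0,0],[0,0,-3,0,0,0],[0,0,-3,0,0,0],[0,0,-2,0,0,0]]], "fingers": 1}}

```text
t: 19.7
ee_pos: [0.5153, 0.2922, 0.2363]
ee_rot: [0.771, 0.636, 0.001, 0.0]
wrist_force: [0.2, -0.1, -0.3]
finger_gap: 0.0881
grip_force: 0.0
```

```bash
python3 - <<'E'
from h import *
need([.437,-.324,.2])
E
```

```text
t 19.7 ee [0.5153 0.2922 0.2363] shift cm now-axes [-61.99   4.03   3.55] in D [-61.98   4.01   3.63] rv [ 0.001 -0.001 -0.   ]
```

{"op": "drive_tool", "data": {"commands": [[[-3,0.2,0,0,0,0],[-4,0.3,0,0,0,0],[-4,0.3,0.3,0,0,0],[-4,0.3,0.3,0,0,0],[-4,0.3,0.3,0,0,0],[-4,0.3,0.3,0,0,0],[-4,0.3,0.3,0,0,0],[-4,0.3,0.3,0,0,0],[-4,0.3,0.3,0,0,0],[-4,0.3,0.3,0,0,0],[-4,0.3,0.3,0,0,0],[-4,0.3,0.3,0,0,0],[-4,0.3,0.3,0,0,0],[-3,0.2,0.3,0,0,0],[-2,0,0,0,0,0],[0,0,0,0,0,0],[0,0,0,0,0,0],[0,0,0,0,0,0]]], "fingers": 0}}

```text
t: 21.5
ee_pos: [0.4481, -0.2639, 0.1981]
ee_rot: [0.771, 0.637, 0.0, -0.0]
wrist_force: [-0.8, -0.2, -0.1]
finger_gap: 0.044
grip_force: 0.0
```

```bash
cat >> h.py <<'E'
def cov(q,n,z,mask=True):
    c=eyes.get_calibration(n);snap(n)
    for g in eyes.regions_of(q,n)[:2]:
        k=max(cv2.findContours(g['pixels'].astype('uint8'),0,1)[0],key=len);e=cv2.fitEllipse(k)
        print(q,n,round(g['confidence'],2),np.round(e[0],1),np.round(e[1],1),np.round(atz(c,e[0],z),4))
E
python3 - <<'E'
from h import *
need([.437,-.324,.015])
cov('large_cover','wrist',.012);snap('wrist','w3')
cov('large_cover','scene',.012)
E
```

```text
t 21.5 ee [ 0.4481 -0.2639  0.1981] shift cm now-axes [-6.13  0.05 18.31] in D [-6.11  0.06 18.31] rv [-0.    -0.001  0.002]
large_cover wrist 0.67 [310.2 282.3] [67.7 72.4] [ 0.4369 -0.3242  0.012 ]
large_cover scene 0.9 [255.3 157. ] [19.2 27.5] [ 0.4401 -0.3225  0.012 ]
```

View pics/w3.png

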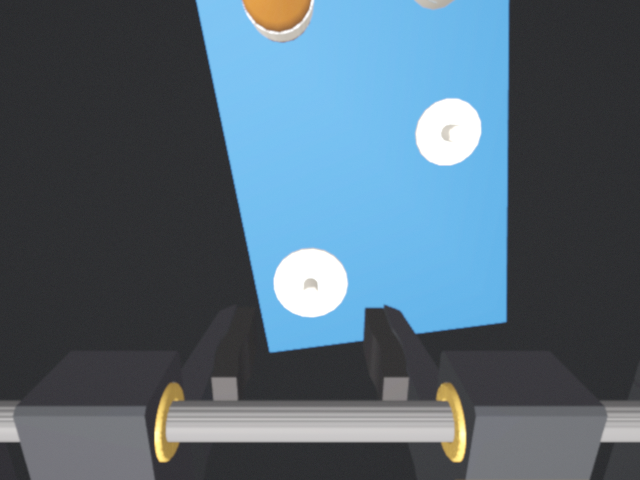

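The picture shows the large cover centred at about (311,283) with its knob at (311,289). The small cover is at (448,132), and the fingers straddle the cover's column. The measured position is (0.437, -0.324).

{"op": "drive_tool", "data": {"commands": [[[-2,0,2,0,0,0],[-2.1,0.05,2,0,0,0],[-2,0,2,0,0,0],[0,0,3,0,0,0],[0,0,3,0,0,0],[0,0,3,0,0,0],[0,0,2,0,0,0],[0,0,0.9,0,0,0],[0,0,0.3,0,0,0],[0,0,0,0,0,0],[0,0,0,0,0,0]]]}}

```text
t: 22.85
ee_pos: [0.4372, -0.3258, 0.0172]
ee_rot: [0.771, 0.637, 0.0, 0.001]
wrist_force: [0.9, 0.3, 0.2]
finger_gap: 0.0439
grip_force: 0.0
```

{"op": "drive_tool", "data": {"commands": [[[0,0,0,0,0,0],[0,0,0,0,0,0],[0,0,0,0,0,0],[0,0,0,0,0,0],[0,0,0,0,0,0],[0,0,0,0,0,0],[0,0,0,0,0,0],[0,0,0,0,0,0]]], "fingers": -1, "force": 20}}

```text
t: 23.65
ee_pos: [0.4366, -0.3254, 0.0164]
ee_rot: [0.771, 0.636, 0.0, 0.0]
wrist_force: [-0.3, 0.7, 4.3]
finger_gap: 0.013
grip_force: 20.0
```

```bash
python3 - <<'E'
from h import *
need([.515,.292,.28])
fit('large_beaker','top',.028,.08,(.515,.292),.105);fit('large_beaker','scene',.028,.08,(.515,.292),.105)
cov('thermometer','top',.123);cov('thermometer','scene',.123)
E
```

```text
t 23.65 ee [ 0.4366 -0.3254  0.0164] shift cm now-axes [ 62.1   -4.02 -26.36] in D [ 62.1   -4.02 -26.36] rv [ 0. -0.  0.]
large_beaker top 0.73 [155. 267.] [0.5149 0.2953] 0.96
large_beaker scene 0.82 [518. 284.] [0.5138 0.2947] 0.97
thermometer top 0.89 [207.7 278.5] [26.6 28.3] [0.4981 0.2099 0.123 ]
thermometer scene 0.76 [461.7 262.5] [30.1 35.1] [0.5084 0.2133 0.123 ]
```

{"op": "drive_tool", "data": {"commands": [[[0,0,-1.5,0,0,0],[0,0,-3.5,0,0,0],[0,0,-4,0,0,0],[2,0,-3.5,0,0,0],[4,-0.3,-3,0,0,0],[4,-0.3,-2.5,0,0,0],[4,-0.3,-2.5,0,0,0],[4,-0.3,-2,0,0,0],[4,-0.3,-1,0,0,0],[4,-0.3,0,0,0,0],[4,-0.3,0,0,0,0],[4,-0.3,0,0,0,0],[4,-0.3,0,0,0,0],[4,-0.3,0,0,0,0],[4,-0.3,0,0,0,0],[4,-0.3,0,0,0,0],[4,-0.3,0,0,0,0],[4,-0.2,0,0,0,0],[3,-0.2,0,0,0,0],[1,0,0,0,0,0]]]}}

```text
t: 26.05
ee_pos: [0.5111, 0.295, 0.2511]
ee_rot: [0.77, 0.638, 0.0, -0.0]
wrist_force: [0.3, -0.5, -0.6]
finger_gap: 0.0129
grip_force: 20.0
```

{"op": "drive_tool", "data": {"commands": [[[0,0,0.5,0,0,0],[0,0,0.5,0,0,0],[0,0,0.2,0,0,0],[0,0,0,0,0,0],[0,0,0,0,0,0],[0,0,0,0,0,0]]]}}

```text
t: 26.65
ee_pos: [0.5121, 0.2911, 0.2394]
ee_rot: [0.772, 0.636, 0.0, -0.0]
wrist_force: [-0.1, -0.2, -1.5]
finger_gap: 0.0131
grip_force: 20.0
```

```bash
python3 - <<'E'
from h import *
need([.5146,.2925,.1944]);print(arm.read_state()['finger_gap'])
snap('scene','s2');im=cv2.imread('pics/s2.png')[130:360,400:640];cv2.imwrite('pics/s2c.png',cv2.resize(im,None,fx=2.5,fy=2.5))
E
```

```text
t 26.65 ee [0.5121 0.2911 0.2394] shift cm now-axes [0.19 0.22 4.5 ] in D [0.19 0.22 4.5 ] rv [ 0.    -0.    -0.001]
0.013065102388788505
```

View pics/s2c.png

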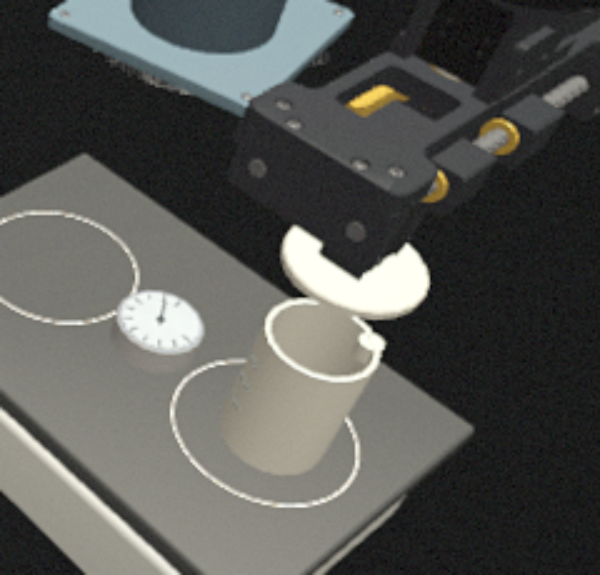

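The large beaker stands within its ring, the thermometer lies face up, and the cover hangs roughly level above the beaker rim. I'll lower it onto the rim.

{"op": "drive_tool", "data": {"commands": [[[0.2,0.2,0.5,0,0,0],[0,0,1,0,0,0],[0,0,1,0,0,0],[0,0,1,0,0,0],[0,0,0.5,0,0,0],[0,0,0.2,0,0,0],[0,0,0,0,0,0],[0,0,0,0,0,0],[0,0,0,0,0,0]]]}}

```text
t: 27.6
ee_pos: [0.5145, 0.2932, 0.1976]
ee_rot: [0.771, 0.636, 0.0, 0.0]
wrist_force: [-0.2, -0.7, -0.2]
finger_gap: 0.0128
grip_force: 20.0
```

```bash
python3 - <<'E'
from h import *
need([.5146,.2925,.1944]);print(arm.read_state()['wrist_force'],arm.read_state()['finger_gap'])
snap('scene','s3');im=cv2.imread('pics/s3.png')[180:340,460:600];cv2.imwrite('pics/s3c.png',cv2.resize(im,None,fx=3.5,fy=3.5))
E
```

```text
t 27.6 ee [0.5145 0.2932 0.1976] shift cm now-axes [-0.07  0.02  0.32] in D [-0.07  0.02  0.32] rv [ 0.001 -0.001  0.   ]
[-0.23148834 -0.70470333 -0.18365436] 0.012751997450879998
```

View pics/s3c.png

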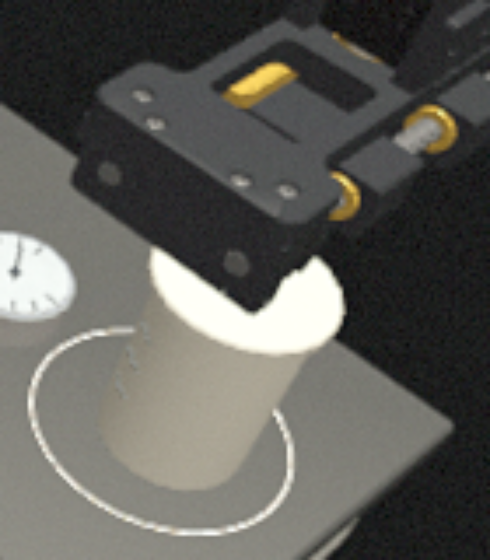

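The cover is over the rim and level, so I'll lower it the last few millimetres and release.

{"op": "drive_tool", "data": {"commands": [[[0,0,0.2,0,0,0],[0,0,0.1,0,0,0],[0,0,0,0,0,0],[0,0,0,0,0,0],[0,0,0,0,0,0]]]}}

```text
t: 28.15
ee_pos: [0.5144, 0.2932, 0.1944]
ee_rot: [0.771, 0.636, 0.0, -0.0]
wrist_force: [-2.2, -0.5, 4.0]
finger_gap: 0.0132
grip_force: 20.0
```

{"op": "drive_tool", "data": {"commands": [[[0,0,0,0,0,0],[0,0,0,0,0,0],[0,0,0,0,0,0],[0,0,0,0,0,0],[0,0,0,0,0,0],[0,0,-1,0,0,0],[0,0,-2,0,0,0],[0,0,-2,0,0,0]]], "fingers": 0.6}}

```text
t: 28.95
ee_pos: [0.5143, 0.2929, 0.2452]
ee_rot: [0.771, 0.636, -0.0, 0.0]
wrist_force: [0.7, -0.6, -0.6]
finger_gap: 0.0701
grip_force: 0.0
```

```bash
python3 - <<'E'
from h import *
need([.571,-.107,.2])
need([.571,-.107,.2],-.785)
E
```

```text
t 28.95 ee [0.5143 0.2929 0.2452] shift cm now-axes [-38.18  13.17   4.54] in D [-38.19  13.16   4.52] rv [-0.  0. -0.]
t 28.95 ee [0.5143 0.2929 0.2452] shift cm now-axes [-38.18  13.17   4.54] in D [-24.28  32.28   4.52] rv [0.    0.    0.594]
```

{"op": "drive_tool", "data": {"commands": [[[-2,0.8,0,0,0,0],[-3.5,1.5,0.3,0,0,0],[-3.5,1.5,0.6,0,0,0],[-3.5,1.5,0.6,0,0,0],[-3.5,1.5,0.6,0,0,0],[-3.5,1.5,0.6,0,0,0],[-3.5,1.5,0.6,0,0,0],[-3.5,1.5,0.6,0,0,0],[-2.5,1.3,0.6,0,0,0],[-1,0.6,0,0,0,0],[0,0,0,0,0,0],[0,0,0,0,0,0],[0,0,0,0,0,0],[0,0,0,0,0,0]]], "fingers": 1}}

```text
t: 30.35
ee_pos: [0.5869, -0.0246, 0.1993]
ee_rot: [0.77, 0.637, 0.0, -0.0]
wrist_force: [0.5, 0.3, -0.5]
finger_gap: 0.0882
grip_force: 0.0
```

```bash
python3 - <<'E'
from h import *
need([.571,-.107,.2],-.785)
fit('small_beaker','wrist',.021,.056,(.571,-.107));fit('small_beaker','top',.021,.056,(.571,-.107));fit('small_beaker','scene',.021,.056,(.571,-.107))
cov('large_cover','top',.19);cov('large_cover','scene',.19)
E
```

```text
t 30.35 ee [ 0.5869 -0.0246  0.1993] shift cm now-axes [-8.39 -0.02 -0.08] in D [-6.95  4.7  -0.07] rv [-0.    -0.001  0.597]
small_beaker wrist 0.87 [309. 319.] [ 0.5714 -0.1072] 0.98
small_beaker top 0.74 [385. 242.] [ 0.5711 -0.108 ] 0.38
small_beaker scene 0.95 [276. 223.] [ 0.5714 -0.1075] 0.92
large_cover top 0.9 [148.9 267.1] [39.1 40.3] [0.5141 0.2933 0.19  ]
large_cover scene 0.78 [527.9 263.9] [37.1 56.7] [0.5179 0.2938 0.19  ]
```

{"op": "drive_tool", "data": {"commands": [[[-2.8,0,0.5,0,0,0],[-2.8,0,1,0,0,0],[-2.85,0,1,0,0,0],[0,0,0.8,0,0,0.149],[0,0,1,0,0,0.149],[0,0,1,0,0,0.149],[0,0,1,0,0,0.149],[0,0,2,0,0,0],[0,0,2,0,0,0],[0,0,2,0,0,0],[0,0,2,0,0,0],[0,0,2,0,0,0],[0,0,1.3,0,0,0],[0,0,0.7,0,0,0],[0,0,0,0,0,0],[0,0,0,0,0,0]]]}}

```text
t: 32.45
ee_pos: [0.5714, -0.1097, 0.0168]
ee_rot: [0.924, 0.382, 0.0, 0.0]
wrist_force: [-1.0, -0.2, -0.2]
finger_gap: 0.0885
grip_force: 0.0
```

{"op": "drive_tool", "data": {"commands": [[[0,0,0,0,0,0],[0,0,0,0,0,0],[0,0,0,0,0,0],[0,0,0,0,0,0],[0,0,0,0,0,0],[0,0,0,0,0,0],[0,0,0,0,0,0],[0,0,0,0,0,0],[0,0,0,0,0,0]]], "fingers": -1, "force": 15}}

```text
t: 33.35
ee_pos: [0.5709, -0.1094, 0.0162]
ee_rot: [0.924, 0.382, 0.0, -0.0]
wrist_force: [-0.2, -0.3, 1.8]
finger_gap: 0.0414
grip_force: 15.0
```

```bash
python3 - <<'E'
from h import *
need([.4845,.1341,.15])
E
```

```text
t 33.35 ee [ 0.5709 -0.1094  0.0162] shift cm now-axes [ 11.08 -23.35 -13.38] in D [ 22.27 -13.11 -13.38] rv [-0.    -0.    -0.596]
```

{"op": "drive_tool", "data": {"commands": [[[0,0,-1.5,0,0,0],[0,0,-3,0,0,0],[0,0,-3.5,0,0,0],[0,0,-3.5,0,0,-0.149],[0,0,-2,0,0,-0.149],[0,0,-1.5,0,0,-0.149],[0,0,0,0,0,-0.149],[2,-1.2,0,0,0,0],[3,-1.8,0,0,0,0],[3,-1.8,0,0,0,0],[3,-1.8,0,0,0,0],[3,-1.8,0,0,0,0],[3,-1.8,0,0,0,0],[3,-1.8,0,0,0,0],[2.3,-1.1,0,0,0,0],[0,0,1,0,0,0],[0,0,1,0,0,0],[0,0,0.5,0,0,0],[0,0,0,0,0,0],[0,0,0,0,0,0]]]}}

```text
t: 35.35
ee_pos: [0.4849, 0.1331, 0.1412]
ee_rot: [0.772, 0.636, -0.0, 0.0]
wrist_force: [0.2, 0.6, -0.2]
finger_gap: 0.0413
grip_force: 15.0
```

```bash
python3 - <<'E'
from h import *
need([.4845,.1341,.1185]);print(arm.read_state()['wrist_force'],arm.read_state()['finger_gap'])
E
```

```text
t 35.35 ee [0.4849 0.1331 0.1412] shift cm now-axes [ 0.09 -0.06  2.27] in D [ 0.09 -0.06  2.27] rv [ 0.     0.001 -0.002]
[ 0.20284034  0.61529913 -0.23854426] 0.04133496148856247
```

{"op": "drive_tool", "data": {"commands": [[[0,-0.05,0.8,0,0,0],[0,0,0.8,0,0,0],[0,0,0.4,0,0,0],[0,0,0.2,0,0,0],[0,0,0.05,0,0,0],[0,0,0,0,0,0],[0,0,0,0,0,0]]]}}

```text
t: 36.05
ee_pos: [0.4843, 0.1345, 0.1188]
ee_rot: [0.771, 0.636, 0.0, 0.0]
wrist_force: [0.5, 0.4, -1.5]
finger_gap: 0.0411
grip_force: 15.0
```

{"op": "drive_tool", "data": {"commands": [[[0,0,0,0,0,0],[0,0,0,0,0,0],[0,0,0,0,0,0],[0,0,0,0,0,0],[0,0,0,0,0,0],[0,0,0,0,0,0],[0,0,-2,0,0,0],[0,0,-3,0,0,0],[0,0,-3,0,0,0],[0,0,-1,0,0,0]]], "fingers": 1}}

```text
t: 37.05
ee_pos: [0.4855, 0.1346, 0.2111]
ee_rot: [0.771, 0.636, 0.002, 0.0]
wrist_force: [0.3, 0.4, 0.2]
finger_gap: 0.0883
grip_force: 0.0
```

```bash
python3 - <<'E'
from h import *
need([.569,-.217,.2])
E
```

```text
t 37.05 ee [0.4855 0.1346 0.2111] shift cm now-axes [-32.94  14.88   1.08] in D [-32.94  14.87   1.11] rv [ 0.003 -0.002 -0.   ]
```

{"op": "drive_tool", "data": {"commands": [[[-2,1.1,0,0,0,0],[-3,1.7,0.1,0,0,0],[-3,1.7,0.1,0,0,0],[-3,1.7,0.1,0,0,0],[-3,1.7,0.2,0,0,0],[-3,1.7,0.2,0,0,0],[-3,1.7,0.2,0,0,0],[-3,1.7,0.2,0,0,0],[-3,1.4,0,0,0,0],[-1,0.5,0,0,0,0],[0,0,0,0,0,0],[0,0,0,0,0,0],[0,0,0,0,0,0],[0,0,0,0,0,0]]], "fingers": 0}}

```text
t: 38.45
ee_pos: [0.5792, -0.1571, 0.1976]
ee_rot: [0.771, 0.637, 0.0, -0.0]
wrist_force: [-0.1, -0.1, 0.5]
finger_gap: 0.0441
grip_force: 0.0
```

```bash
python3 - <<'E'
from h import *
cov('small_cover','wrist',.012);cov('small_cover','scene',.012)
need([.569,-.217,.0155])
fit('small_beaker','top',.021,.056,(.484,.134),.105);fit('small_beaker','scene',.021,.056,(.484,.134),.105)
E
```

```text
small_cover wrist 0.69 [311.4 281. ] [52.3 55.7] [ 0.5694 -0.2161  0.012 ]
small_cover scene 0.69 [241.6 206.1] [18.5 23.4] [ 0.5714 -0.2167  0.012 ]
t 38.65 ee [ 0.5792 -0.1583  0.1978] shift cm now-axes [-5.96  0.1  18.22] in D [-5.95  0.11 18.23] rv [ 0.    -0.     0.001]
small_beaker top 0.69 [245. 284.] [0.4839 0.1376] 0.93
small_beaker scene 0.86 [428. 221.] [0.484  0.1367] 0.95
```

{"op": "drive_tool", "data": {"commands": [[[-2,0.1,2,0,0,0],[-2,0.05,2,0,0,0],[-1.8,0,2,0,0,0],[0,0,3,0,0,0],[0,0,3,0,0,0],[0,0,3,0,0,0],[0,0,2,0,0,0],[0,0,0.9,0,0,0],[0,0,0.25,0,0,0],[0,0,0,0,0,0],[0,0,0,0,0,0]]]}}

```text
t: 39.95
ee_pos: [0.5705, -0.2166, 0.0173]
ee_rot: [0.771, 0.636, 0.001, 0.001]
wrist_force: [0.2, 0.3, -0.1]
finger_gap: 0.0443
grip_force: 0.0
```

{"op": "drive_tool", "data": {"commands": [[[0,0,0,0,0,0],[0,0,0,0,0,0],[0,0,0,0,0,0],[0,0,0,0,0,0],[0,0,0,0,0,0],[0,0,0,0,0,0],[0,0,0,0,0,0],[0,0,0,0,0,0]]], "fingers": -1, "force": 20}}

```text
t: 40.75
ee_pos: [0.5698, -0.2162, 0.0163]
ee_rot: [0.771, 0.636, 0.0, 0.0]
wrist_force: [-1.1, 1.2, 3.8]
finger_gap: 0.013
grip_force: 20.0
```

```bash
python3 - <<'E'
from h import *
need([.484,.1365,.22])
E
```

```text
t 40.75 ee [ 0.5698 -0.2162  0.0163] shift cm now-axes [ 33.   -15.11 -20.37] in D [ 33.   -15.12 -20.37] rv [ 0. -0.  0.]
```

{"op": "drive_tool", "data": {"commands": [[[0,0,-1.5,0,0,0],[0,0,-3.5,0,0,0],[0,0,-4,0,0,0],[0,0,-4,0,0,0],[1.5,-0.7,-4,0,0,0],[3,-1.4,-2,0,0,0],[3,-1.4,-1,0,0,0],[3,-1.4,0,0,0,0],[3,-1.4,0,0,0,0],[3,-1.4,0,0,0,0],[3,-1.4,0,0,0,0],[3,-1.4,0,0,0,0],[3,-1.4,0,0,0,0],[3,-1.4,0,0,0,0],[3,-1.3,0,0,0,0],[1.5,-0.5,0,0,0,0],[0,0,0.5,0,0,0],[0,0,0.5,0,0,0],[0,0,0,0,0,0],[0,0,0,0,0,0]]]}}

```text
t: 42.75
ee_pos: [0.4841, 0.1349, 0.2061]
ee_rot: [0.772, 0.636, -0.0, 0.0]
wrist_force: [0.6, -0.4, 0.3]
finger_gap: 0.013
grip_force: 20.0
```

```bash
python3 - <<'E'
from h import *
need([.484,.1365,.1703]);print(arm.read_state()['finger_gap'])
E
```

```text
t 42.75 ee [0.4841 0.1349 0.2061] shift cm now-axes [ 0.16 -0.04  3.58] in D [ 0.15 -0.04  3.58] rv [-0.     0.001 -0.002]
0.013003398867959294
```

{"op": "drive_tool", "data": {"commands": [[[0.1,0,0.8,0,0,0],[0,0,1,0,0,0],[0,0,0.8,0,0,0],[0,0,0.5,0,0,0],[0,0,0.1,0,0,0],[0,0,0,0,0,0],[0,0,0,0,0,0],[0,0,0,0,0,0]]]}}

```text
t: 43.55
ee_pos: [0.4844, 0.1375, 0.1745]
ee_rot: [0.771, 0.636, 0.0, 0.0]
wrist_force: [0.2, -0.5, -0.4]
finger_gap: 0.0134
grip_force: 20.0
```

```bash
python3 - <<'E'
from h import *
need([.484,.1365,.1703])
snap('scene','s4');im=cv2.imread('pics/s4.png')[130:330,350:600];cv2.imwrite('pics/s4c.png',cv2.resize(im,None,fx=2.8,fy=2.8))
E
```

```text
t 43.55 ee [0.4844 0.1375 0.1745] shift cm now-axes [-0.11 -0.02  0.42] in D [-0.11 -0.02  0.42] rv [ 0. -0.  0.]
```

View pics/s4c.png

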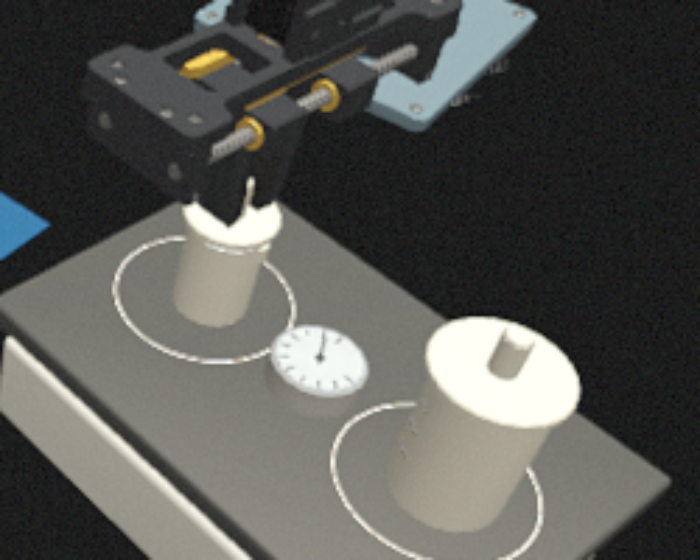

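The large cover is seated, the thermometer is midway between the rings, and the small cover is just above its rim. I'll lower and release it.

{"op": "drive_tool", "data": {"commands": [[[-0.05,0,0.25,0,0,0],[0,0,0.17,0,0,0],[0,0,0,0,0,0],[0,0,0,0,0,0],[0,0,0,0,0,0]]]}}

```text
t: 44.1
ee_pos: [0.4843, 0.137, 0.1703]
ee_rot: [0.771, 0.636, 0.0, -0.0]
wrist_force: [-1.6, -1.0, 5.6]
finger_gap: 0.0134
grip_force: 20.0
```

{"op": "drive_tool", "data": {"commands": [[[0,0,0,0,0,0],[0,0,0,0,0,0],[0,0,0,0,0,0],[0,0,0,0,0,0],[0,0,0,0,0,0],[0,0,-1,0,0,0],[0,0,-2,0,0,0],[0,0,-3,0,0,0],[0,0,-3,0,0,0],[-3,0,-3,0,0,0],[-4,0,-1,0,0,0],[-4,0,0,0,0,0],[-4,0,0,0,0,0],[-4,0,0,0,0,0],[-3,0,0,0,0,0],[0,0,0,0,0,0],[0,0,0,0,0,0],[0,0,0,0,0,0]]], "fingers": 0.4}}

```text
t: 45.9
ee_pos: [0.4426, -0.078, 0.3002]
ee_rot: [0.771, 0.637, 0.0, -0.0]
wrist_force: [-0.4, 1.1, -0.4]
finger_gap: 0.0618
grip_force: 0.0
```

```bash
python3 - <<'E'
from h import *
for n in('top','scene'):
    cov('small_cover',n,.166);cov('large_cover',n,.19);cov('thermometer',n,.123)
snap('scene','s5');im=cv2.imread('pics/s5.png')[170:350,350:600];cv2.imwrite('pics/s5c.png',cv2.resize(im,None,fx=3,fy=3))
E
```

```text
small_cover top 0.96 [246.2 284.5] [27.8 28.9] [0.483  0.1366 0.166 ]
large_cover top 0.74 [148.8 267.3] [38.9 39.8] [0.5138 0.2934 0.19  ]
thermometer top 0.76 [207.7 278.4] [27.7 29.1] [0.4982 0.21   0.123 ]
small_cover scene 0.74 [426.1 230.5] [30.2 33.2] [0.5311 0.1574 0.166 ]
small_cover scene 0.67 [431.3 208.4] [25.4 33.5] [0.4856 0.1366 0.166 ]
large_cover scene 0.76 [527.6 263.6] [36.8 56.7] [0.5179 0.2933 0.19  ]
thermometer scene 0.93 [462.1 262.8] [30.6 36.1] [0.5083 0.214  0.123 ]
```

View pics/s5c.png

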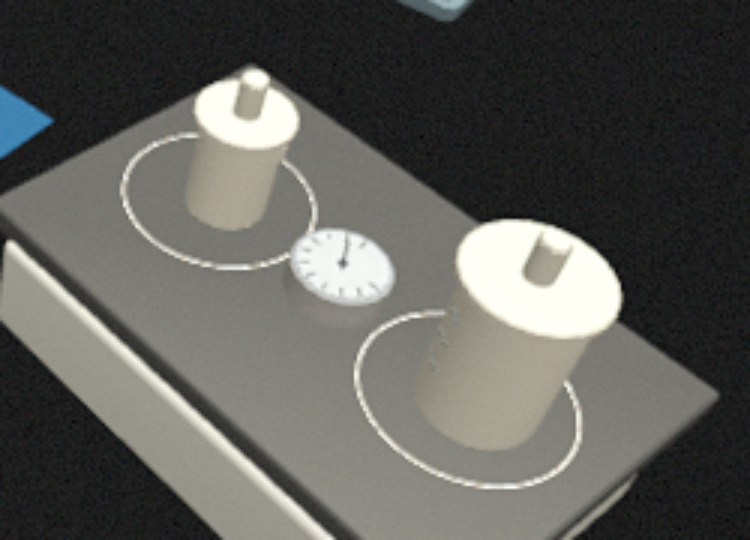

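Both beakers stand centred in their rings with their covers flat and centred, and the thermometer lies face up midway. I'm handing the job in.

```bash
python3 -c "
from bench import arm;print(arm.finish_job())"
```

```text
the job is handed in; nothing more can be done
None
```

I laid out the hot plate as asked and handed the job in at about 46 s of the 141 s allowed; handing in returned no verdict. By the last camera measurements, the covered beakers are about 3 mm from their ring centres, and the thermometer lies dial up, about 3 mm from midway. I never gripped the bottle, timer or forceps, but I did not re-measure them at the end.

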